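Measure where the clamp sits with the sprung bench gauge

ROBOT

A 6-joint arm with a two-finger parallel gripper is mounted at the origin on the work surface. World frame = base frame: x ahead of the robot, y to its left, z up, the work surface at z = 0. Lengths are in m, angles in rad, forces in N, time in s.
With the tool pointing down it reaches from about 0.35 to 0.975 m from the base axis. Payload 4.9 kg.
Tool frame: the origin (TCP) lies on the centre line of the jaws, within the pads' length; the fingertips stand 19 mm ahead of it and the grasp point (between the pads) is the TCP; z points along the fingers, y is the line along which they close (so a half turn about z gives the same grasp; the last joint's range is limited). The gripper opens to 85 mm and grips with 20 to 120 N. Pads are 22 mm wide; open, the fingers measure 114 mm over their backs; the gripper's body (76 mm by 85 mm) begins 54 mm behind the grasp point. The pads swing forward as they close: fully open they stand 13 mm farther back than shut.
Start: joints at [1.027, 0.053, 1.613, -0, 1.476, -0.119], TCP at [0.258, 0.569, 0.23] pointing down, gripper open.
Joint ranges: [-3.01, 3.01], [-1.01, 2.22], [0.06, 2.58], [-1.02, 4.17], [0.09, 2.62], [-3.14, 3.14]. Speed limits (rad/s): [2.57, 2.57, 3.14, 3.14, 3.14, 3.14].

INTERFACE

Orientations are given as a unit quaternion [w, x, y, z].
In Python, from plant import state, grab_frame, ticket, spotter gives the robot as it stands.
- The arm moves only by the tool apply_moves, never from a script. Its argument "series" is a list of rows, each an object of numbers: "jaw": the closure, from 0 (fully open) to 1 (shut); "dx", "dy", "dz": the shift along the tool's x, y, z in mm; "turn": the turn about the tool's z in rad. A call has 1 to 5 rows; each row is the pose to reach, as a shift and turn from the pose commanded when the call began, along the tool's axes at that moment; what a row does not reach only later rows make up. A row lasts 1/12 s, in which the tool goes at most 41.7 mm and 7.16 degrees, less where a joint would pass 70% of its speed; a pose out of reach is approached as far as the arm can. A call with a gripper value outside its range is refused whole. The fingers move at their own pace and stop on an object; the grip force is fixed at half the most. Time passes only in rows, so rows that repeat a pose let the fingers close. It gives the time, the measured TCP pose, the force, the opening and the grip force at its end, in the units of the state.
- state(): the state, without advancing time (a new reading comes with each control period).
- grab_frame(name): name is "side" or "top" or "wrist"; returns a dict with "pixels" (400x640x3 uint8, red, green, blue), "mtx" (3x3 intrinsics, pixels), "camera_from_world" (4x4, takes a point from world to camera coordinates). Camera axes: x right, y down, z forward; pixel columns grow to the right and rows downward; lengths in m; the calibration is good to about 2 mm. A picture is of the moment at which its call begins. There is no depth.
- ticket.job_done(): hands the job in; it is judged then, once.
Trained networks look in a picture, given as the dict that the camera call returned (one of the last four; its "shot" number tells which), for a name from the list of things; names that differ only in an ending like _2 or _b are one class to them, and where a whole thing is asked for, a point or a joint stands for the part that bears it (a point fixed in the world has none). Each returns a list of dicts, best first, with "conf" (0 to 1); they miss things now and then, are a little off and sometimes report something else, mostly with a low value. They report only what shows in the picture. A call takes as long as a camera call. They do not tell look-alikes from the thing itself.
- spotter.outline_of(picture, target): "region" (400x640 bool, what is visible of it) and "extent" ([left, top, right, bottom] in pixels, round what is visible of it).
The state is a dict: "time": time; "joint_pos": joint angles; "joint_vel": joint speeds; "joint_efforts": joint torques, N m; "tool_pos": TCP position; "tool_rot": TCP orientation; "contact_force": force on the tool from outside, world axes, zero at the start; "ft_torque": the same for the moment, N m; "gripper_width": opening from 0.0 (shut) to 1.0 (fully open); "grasp_force": force on a finger pad.
Only numpy, scipy, OpenCV 4.12 (cv2) and the standard library are available. Lean on these libraries where they do the work, as an engineer would, in place of code of your own. Each camera call takes 0.05 s, during which the arm holds its last target. There are 200 camera calls.

TASK

Measure how far along the aluminium bar its red clamp sits: slide the bar across the bench, keeping it flat and never lifting it, until its end butts squarely against the gauge's zero stop and its long side lies along the gauge rail. Then pull the sprung yellow slide out by its black knob until its red pointer is level with the white line on the clamp, hold it there for two seconds to take the reading, and guide it gently all the way home by hand, without letting it snap back. Leave the bar seated, and do not disturb the hammer, pliers, cup or bottle.

Things in the scene. Friction and masses are not known exactly. Their poses are not given: they have to be found in the camera images.
- gauge: Gauge fixed to the bench, its place differs. Origin: on the bench under the rail's centre line, level with the zero stop's face. x: pull direction, y: to the side where the bar goes (towards the robot), z up. Aluminium rail x -185 to 245, y -27 to 27 mm, 10 high; blue spring housing x -165 to -5, y -25 to 25, top at 45; dark end block x 235 to 245, 26 high.
- zero_stop (a point): Where the middle of the bar's end belongs when seated, at bench height on the face of the zero stop (gauge x = 0, y = 45 mm). The stop is a dark steel plate, gauge x -12 to 0, y -6 to 75 mm, 22 mm high. A seated bar lies on the bench, its end on this face and its side on the rail's side face (y = 27).
- slide (a joint): Travel of the yellow sprung slide along the gauge's x axis in m: 0 fully home, 0.15 fully out. A spring pulls it home: about 2 N at home, 11 N at full travel.
- pointer (a point): Tip of the red pointer on the slide, 26 mm high, at gauge x = 40 mm + travel, y = 26 mm.
- knob_grip (a point): Point at which to grip the slide's upright black knob: on its axis (gauge x = 40 mm + travel, y = 0), 66 mm above the bench. The knob is a cylinder 20 mm in diameter, from 26 to 80 mm above the bench; the yellow carriage under it is 44 x 36 mm.
- bar: Loose aluminium flat bar 210 x 36 x 10 mm, about 0.3 kg, lying on the bench between the gauge and the robot. Origin: centre of its underside. x runs along its length; the -x end is the one that goes to the zero stop. Carries the red clamp.
- bar_end (a point): Middle of the bar's -x end, at its underside.
- clamp_line (a point): Middle of the white line across the red clamp's top, 36.5 mm above the bench; axes as the bar's. The clamp is a block 18 mm along the bar, 38 across, standing from the bar's top (10 mm) to 36 mm; the line is at its middle. It is screwed tight (stands 45 N) 95 to 175 mm from the bar's -x end, differently each time, and serves as a handle to slide the bar.
- hammer: Hammer 270 mm long lying beyond the gauge; leave alone. Origin: underside, its x along the handle.
- pliers: Pliers with red handles, 190 mm long, lying on the bench, leave alone.
- cup: White plastic cup, 70 mm wide, 90 mm high, leave alone. Origin: centre of its underside.
- bottle: Green bottle, 66 mm wide, 210 mm high, leave alone. Origin: centre of its underside.
Mind the look-alikes: they are no part of the job. Of the things like the bar, leave any that is orange or purple; of the rest the larger one is meant.

How it is judged:
By the outcome, as a careful person would: the job done as asked, in the order asked, and still so for the second after the job is handed in, with the robot touching nothing.
It also fails if it takes over 54 s, if anything falls off the work surface, if the arm or the gripper's body presses on something with over 40 N, if the wrist force passes 120 N, or if a joint passes its speed limit or range.

## Working session

There is one attempt and no reset: what is moved stays moved. The work goes in short steps, Python scripts to look and compute and a tool call to move; the robot and the scene stay as the last step left them, time stands still between calls to the robot, and variables do not carry over. Pictures are saved under pics/ and viewed, at most 10 in all, crops included, and the job is handed in when it is done.

Besides the shell and the picture viewer there is one more tool, called after ">>>" by a JSON object that holds its "op" and its "data", one argument or row to a line. apply_moves: Moves the arm, as the interface text tells. Its arguments: {"type":"object","properties":{"series":{"type":"array","items":{"type":"object","properties":{"jaw":{"type":"number"},"dx":{"type":"number"},"dy":{"type":"number"},"dz":{"type":"number"},"turn":{"type":"number"}}}}},"required":["series"]}

```bash
ls; mkdir -p pics; cat > h.py <<'E'
import numpy as np, cv2
from plant import state, grab_frame, ticket, spotter
def save(f,name): cv2.imwrite('pics/'+name+'.png',cv2.cvtColor(f['pixels'],cv2.COLOR_RGB2BGR))
def ray(f,uv):
    M=np.array(f['camera_from_world']);K=np.array(f['mtx'])
    d=M[:3,:3].T@np.linalg.solve(K,[uv[0],uv[1],1.]); c=-M[:3,:3].T@M[:3,3]
    return c,d
def at(f,uv,z):
    c,d=ray(f,uv); return c+d*(z-c[2])/d[2]
def proj(f,p):
    M=np.array(f['camera_from_world']);K=np.array(f['mtx'])
    q=K@(M[:3,:3]@np.asarray(p,float)+M[:3,3]); return q[:2]/q[2]
E
python3 - <<'E'
from h import *
for n in ('top','side'):
    f=grab_frame(n); save(f,n+'0')
    c,d=ray(f,(320,200)); print(n,c.round(3),at(f,(320,200),0).round(3))
    for t in ('bar','gauge','clamp_line','slide','knob_grip','zero_stop','hammer','pliers','cup','bottle'):
        try: print(t,[(round(r['conf'],2),[int(v) for v in r['extent']]) for r in spotter.outline_of(f,t)][:4])
        except Exception as e: print(t,e)
s=state();print(s['time'],s['tool_pos'],s['tool_rot'])
E
```

```text
pics
top [ 0.342 -0.008  1.203] [0.61  0.005 0.   ]
bar [(0.87, [319, 262, 389, 295]), (0.71, [261, 251, 297, 293]), (0.6, [216, 194, 250, 239]), (0.58, [270, 211, 342, 231])]
gauge [(0.91, [281, 174, 426, 213])]
clamp_line [(0.65, [346, 272, 356, 285])]
slide [(0.64, [342, 175, 360, 190]), (0.27, [278, 175, 427, 212])]
knob_grip [(0.77, [339, 175, 362, 194])]
zero_stop [(0.84, [282, 174, 426, 210])]
hammer [(0.73, [282, 126, 377, 155])]
pliers [(0.9, [148, 226, 189, 295])]
cup [(0.84, [452, 214, 485, 236])]
bottle [(0.62, [164, 162, 203, 200])]
side [ 0.198 -0.745  0.876] [0.628 0.059 0.   ]
bar [(0.68, [227, 201, 274, 220]), (0.65, [260, 230, 277, 293]), (0.6, [284, 186, 315, 234]), (0.53, [254, 167, 297, 176])]
gauge [(0.91, [312, 179, 395, 281])]
clamp_line [(0.45, [290, 199, 308, 209])]
slide [(0.64, [339, 206, 354, 231])]
knob_grip [(0.73, [339, 204, 354, 227]), (0.68, [206, 150, 254, 159])]
zero_stop []
hammer [(0.72, [344, 167, 400, 224]), (0.15, [341, 205, 356, 226])]
pliers [(0.64, [285, 186, 315, 234]), (0.57, [204, 148, 256, 158])]
cup [(0.67, [362, 297, 393, 338]), (0.44, [204, 149, 257, 160])]
bottle [(0.66, [274, 98, 294, 153])]
1.1 [0.25757316 0.56944801 0.22992313] [8.41441131e-06 2.10802640e-01 9.77528642e-01 1.73512200e-05]
```

```bash
python3 -c "
import cv2
a=cv2.imread('pics/top0.png')[110:310,140:500]
cv2.imwrite('pics/top0c.png',cv2.resize(a,None,fx=2.2,fy=2.2,interpolation=cv2.INTER_CUBIC))
a=cv2.imread('pics/side0.png')[130:310,190:410]
cv2.imwrite('pics/side0c.png',cv2.resize(a,None,fx=3,fy=3,interpolation=cv2.INTER_CUBIC))"
```

```text
(no output)
```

View pics/top0c.png

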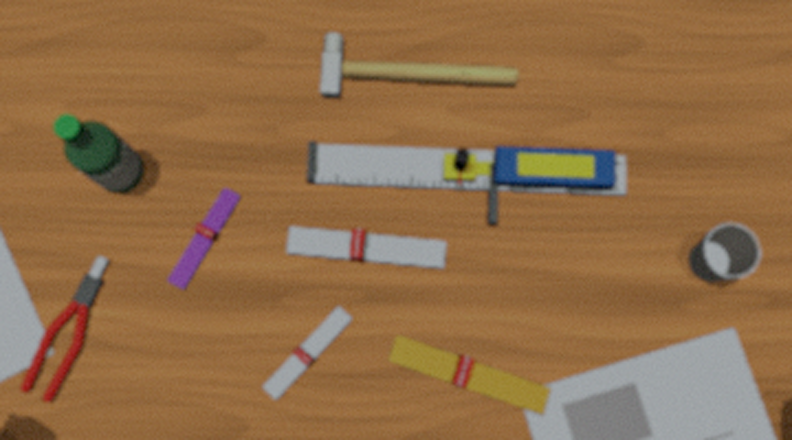

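View pics/side0c.png

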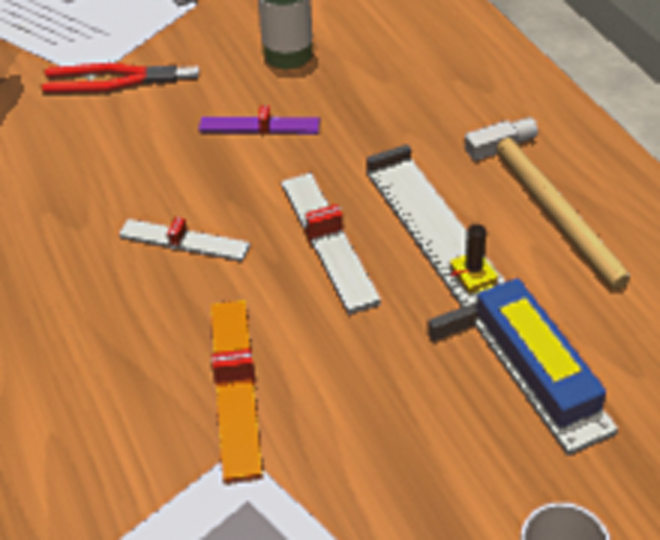

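Top view, full-frame pixels. Bar-like things:
- Large silver bar: about (306,222), clamp at (303,221).
- Small silver bar: about (280,270).
- Orange bar: about (354,279).
- Purple bar: about (233,216).

I choose the large silver one. The gauge's zero stop is at (364,203), its knob at (350,183), and its x axis runs left in the image.

```bash
python3 - <<'E'
from h import *
f=grab_frame('top')
C=lambda u,v:(140+u/2.2,110+v/2.2)
for n,uv,z in [('rail fl',C(308,184),.01),('rail far l',C(310,143),.026),('rail near R',C(626,193),.01),('rail far R',C(627,154),.01),('stop tip',C(492,223),.022),('knob top',C(461,157),.08),
  ('bar Rn',C(444,269),.01),('bar Rf',C(447,240),.01),('bar Lf',C(290,226),.01),('bar Ln',C(287,254),.01),('clamp',C(358,243),.0365)]:
    print(n,at(f,uv,z).round(4))
rs=spotter.outline_of(f,'bar')
for r in rs[:4]:
    c=cv2.findContours(r['region'].astype('uint8'),0,1)[0]; c=max(c,key=cv2.contourArea)[:,0]
    p=np.array([at(f,q,.01)[:2] for q in c],np.float32); print(r['conf'],cv2.minAreaRect(p*1000))
E
```

```text
rail fl [0.6259 0.1244 0.01  ]
rail far l [0.6789 0.122  0.026 ]
rail near R [ 0.6187 -0.3046  0.01  ]
rail far R [ 0.6731 -0.3082  0.01  ]
stop tip [ 0.5729 -0.1226  0.022 ]
knob top [ 0.6472 -0.0781  0.08  ]
bar Rn [ 0.5125 -0.0597  0.01  ]
bar Rf [ 0.5515 -0.0636  0.01  ]
bar Lf [0.5679 0.1465 0.01  ]
bar Ln [0.53  0.149 0.01 ]
clamp [0.5414 0.0536 0.0365]
0.92 ((377.2634582519531, -94.415283203125), (212.84976196289062, 44.70848083496094), 71.67101287841797)
0.83 ((553.5579223632812, 261.6751708984375), (30.760883331298828, 145.06259155273438), 60.12419509887695)
0.82 ((543.3308715820312, 44.037254333496094), (209.17359924316406, 42.592071533203125), 85.90972900390625)
0.7 ((402.81829833984375, 118.0037841796875), (25.578458786010742, 137.25308227539062), 47.92594909667969)
```

>>> {"op": "apply_moves", "data": {
  "series": [
    {"dx": -160,"dy": -120,"turn": -0.346,"jaw": 0},
    {"dx": -160,"dy": -120,"turn": -0.346,"jaw": 0},
    {"dx": -160,"dy": -120,"turn": -0.346,"jaw": 0},
    {"dx": -160,"dy": -120,"turn": -0.346,"jaw": 0},
    {"dx": -160,"dy": -120,"turn": -0.346,"jaw": 0}
  ]
}}

```text
invalid input at $.series[0]: expected keys jaw, dx, dy, dz, turn
```

>>> {"op": "apply_moves", "data": {
  "series": [
    {"dx": -160,"dy": -120,"dz": 0,"turn": -0.346,"jaw": 0},
    {"dx": -160,"dy": -120,"dz": 0,"turn": -0.346,"jaw": 0},
    {"dx": -160,"dy": -120,"dz": 0,"turn": -0.346,"jaw": 0},
    {"dx": -160,"dy": -120,"dz": 0,"turn": -0.346,"jaw": 0},
    {"dx": -160,"dy": -120,"dz": 0,"turn": -0.346,"jaw": 0}
  ]
}}

```text
time: 1.62
tool_pos: [0.3546, 0.3921, 0.23]
tool_rot: [0.0, 0.039, 0.999, -0.0]
contact_force: [0.3, 0.4, 0.7]
gripper_width: 0.999
grasp_force: 0.0
```

>>> {"op": "apply_moves", "data": {
  "series": [
    {"dx": -107,"dy": -162,"dz": 0,"turn": 0,"jaw": 0},
    {"dx": -107,"dy": -162,"dz": 0,"turn": 0,"jaw": 0},
    {"dx": -107,"dy": -162,"dz": 0,"turn": 0,"jaw": 0},
    {"dx": -107,"dy": -162,"dz": 0,"turn": 0,"jaw": 0},
    {"dx": -107,"dy": -162,"dz": 0,"turn": 0,"jaw": 0}
  ]
}}

```text
time: 2.03
tool_pos: [0.449, 0.2213, 0.2302]
tool_rot: [0.001, 0.04, 0.999, -0.0]
contact_force: [-0.0, 0.2, 0.1]
gripper_width: 1.002
grasp_force: 0.0
```

>>> {"op": "apply_moves", "data": {
  "series": [
    {"dx": -105,"dy": -160,"dz": 0,"turn": 0,"jaw": 0},
    {"dx": -105,"dy": -160,"dz": 0,"turn": 0,"jaw": 0},
    {"dx": -105,"dy": -160,"dz": 0,"turn": 0,"jaw": 0},
    {"dx": -105,"dy": -160,"dz": 0,"turn": 0,"jaw": 0},
    {"dx": -105,"dy": -160,"dz": 0,"turn": 0,"jaw": 0}
  ]
}}

```text
time: 2.45
tool_pos: [0.5412, 0.053, 0.2302]
tool_rot: [0.001, 0.041, 0.999, -0.001]
contact_force: [0.4, 0.1, -0.6]
gripper_width: 0.998
grasp_force: 0.0
```

```bash
python3 - <<'E'
from h import *
f=grab_frame('wrist'); save(f,'w1'); c,d=ray(f,(320,200)); print(c.round(3),at(f,(320,200),0).round(3))
print(f['shot'],state()['tool_pos'])
for t in ('bar','clamp_line','gauge','zero_stop','knob_grip'):
    print(t,[(round(r['conf'],2),[int(v) for v in r['extent']]) for r in spotter.outline_of(f,t)][:3])
np.savez('w1',**{k:f[k] for k in('pixels','mtx','camera_from_world')})
E
```

```text
[0.461 0.059 0.374] [0.579 0.052 0.   ]
4 [0.54242033 0.0505686  0.23003566]
bar [(0.82, [443, 110, 520, 219]), (0.76, [78, 1, 275, 84]), (0.72, [317, 2, 417, 108])]
clamp_line [(0.91, [361, 27, 380, 59]), (0.87, [470, 167, 496, 185]), (0.58, [164, 16, 195, 67])]
gauge [(0.62, [64, 210, 381, 295])]
zero_stop [(0.57, [66, 208, 380, 293])]
knob_grip [(0.96, [200, 251, 247, 278])]
```

View pics/w1.png

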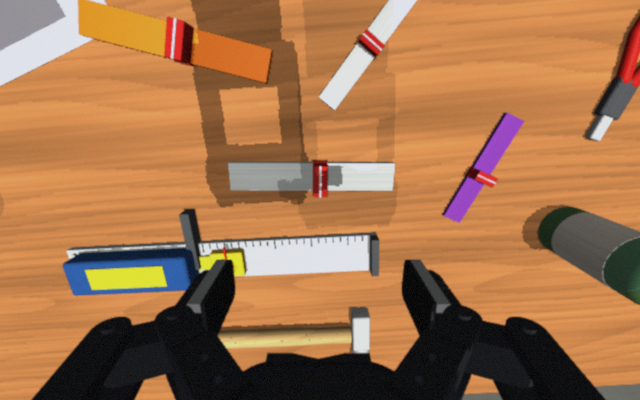

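```bash
python3 -c "
import cv2
a=cv2.imread('pics/w1.png')[150:290,180:400]
cv2.imwrite('pics/w1c.png',cv2.resize(a,None,fx=3.6,fy=3.6,interpolation=cv2.INTER_CUBIC))"
```

```text
(no output)
```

View pics/w1c.png

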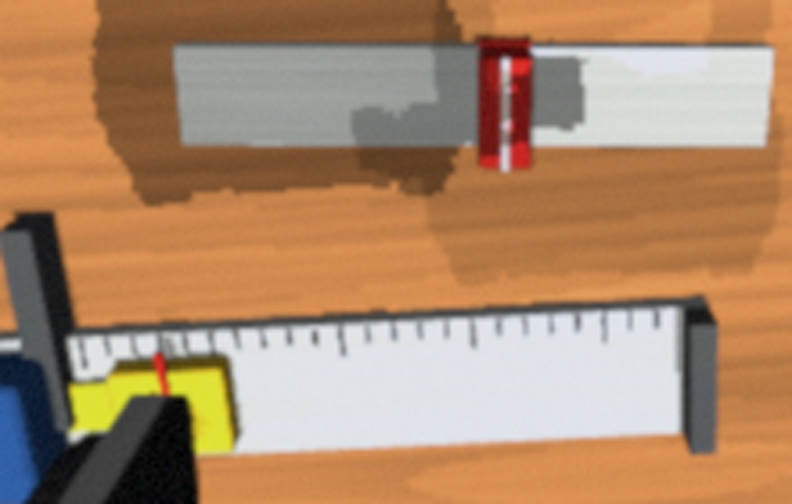

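```bash
cat > fit.py <<'E'
from h import *
from scipy.optimize import least_squares
def fit(f,pts,x0):
    def P(q,p): c,s=np.cos(q[2]),np.sin(q[2]); return [q[0]+c*p[0]-s*p[1],q[1]+s*p[0]+c*p[1],p[2]]
    r=least_squares(lambda q:np.ravel([np.array(proj(f,P(q,np.array(g)/1000)))-uv for uv,g in pts]),x0,loss='soft_l1')
    return r.x,np.reshape(r.fun,(-1,2)).round(1)
E
python3 - <<'E'
from fit import *
f=dict(np.load('w1.npz')); C=lambda u,v:np.array((180+u/3.6,150+v/3.6))
b=[(C(174,44),(-105,18,10)),(C(773,45),(105,18,10)),(C(768,147),(105,-18,10)),(C(181,146),(-105,-18,10))]
# near side of bar = +y(bar) since bar x ~ world y => bar y ~ -x world
q,r=fit(f,b,[.54,.045,1.5]); print('bar',q.round(4),np.degrees(q[2]).round(2)); print(r.tolist())
cl=at(f,C(505,113),.0365); print('clamp',cl.round(4)); u=np.array([np.cos(q[2]),np.sin(q[2])])
w=cl[:2]-q[:2]; print('clamp dist',105+1000*w@u, 'lat',1000*(w@[-u[1],u[0]]))
g=[(C(158,355),(40,26,26)),(C(53,213),(0,75,0)),(C(33,229),(0,75,22)),(C(683,305),(235,27,10)),(C(690,452),(235,-27,26)),(C(716,451),(245,-27,26)),(C(716,321),(245,27,26)),(C(683,434),(235,-27,10)),(C(72,326),(0,27,10)),(C(72,338),(0,27,10))]
q,r=fit(f,g,[.649,-.12,1.55]); print('gauge',q.round(4),np.degrees(q[2]).round(2)); print(r.tolist())
E
```

```text
bar [0.5441 0.0443 1.4876] 85.23
[[-0.5, 0.3], [0.7, 0.3], [-0.3, -0.3], [0.2, -0.3]]
clamp [0.5445 0.0551 0.0365]
clamp dist 115.75775133627569 lat 0.5234368325031438
gauge [ 0.652  -0.1194  1.5456] 88.56
[[0.2, -0.4], [0.2, -0.8], [-1.1, 0.3], [0.3, 0.1], [0.3, 0.3], [0.4, 0.3], [0.8, 0.4], [0.3, -0.9], [-1.4, 3.1], [-1.4, -0.2]]
```

The wrist crop confirms the large silver bar. Its top corners are at about (228,162) to (394,191), the white clamp line at (320,181) and the stop face at about (194,210). Clamp distance comes out at about 115.8 mm, and the fit residuals are small.

>>> {"op": "apply_moves", "data": {
  "series": [
    {"dx": 0,"dy": 0,"dz": 40,"turn": 0,"jaw": 0},
    {"dx": 0,"dy": 0,"dz": 80,"turn": 0,"jaw": 0},
    {"dx": 0,"dy": 0,"dz": 120,"turn": 0,"jaw": 0},
    {"dx": 0,"dy": 0,"dz": 140,"turn": 0,"jaw": 0},
    {"dx": 0,"dy": 0,"dz": 140,"turn": 0,"jaw": 0}
  ]
}}

```text
time: 3.17
tool_pos: [0.5346, 0.0581, 0.0835]
tool_rot: [-0.006, 0.038, 0.999, 0.0]
contact_force: [-1.2, 1.0, -1.1]
gripper_width: 0.999
grasp_force: 0.0
```

>>> {"op": "apply_moves", "data": {
  "series": [
    {"dx": 0,"dy": 0,"dz": 0,"turn": 0,"jaw": 0},
    {"dx": 0,"dy": 0,"dz": 0,"turn": 0,"jaw": 0},
    {"dx": 0,"dy": 0,"dz": 0,"turn": 0,"jaw": 0}
  ]
}}

```text
time: 3.42
tool_pos: [0.5419, 0.0569, 0.0931]
tool_rot: [0.003, 0.039, 0.999, 0.0]
contact_force: [-0.1, -0.3, -0.4]
gripper_width: 0.999
grasp_force: 0.0
```

>>> {"op": "apply_moves", "data": {
  "series": [
    {"dx": -2,"dy": -1,"dz": 15,"turn": 0,"jaw": 0},
    {"dx": -2,"dy": -1,"dz": 30,"turn": 0,"jaw": 0},
    {"dx": -2,"dy": -1,"dz": 42,"turn": 0,"jaw": 0},
    {"dx": -2,"dy": -1,"dz": 47,"turn": 0,"jaw": 0},
    {"dx": -2,"dy": -1,"dz": 47,"turn": 0,"jaw": 0}
  ]
}}

```text
time: 3.83
tool_pos: [0.5413, 0.0554, 0.0423]
tool_rot: [-0.001, 0.039, 0.999, 0.0]
contact_force: [-0.1, -0.4, -1.0]
gripper_width: 0.999
grasp_force: 0.0
```

>>> {"op": "apply_moves", "data": {
  "series": [
    {"dx": 0,"dy": 0,"dz": 0,"turn": 0,"jaw": 0},
    {"dx": 0,"dy": 0,"dz": 0,"turn": 0,"jaw": 0},
    {"dx": 0,"dy": 0,"dz": 0,"turn": 0,"jaw": 0}
  ]
}}

```text
time: 4.08
tool_pos: [0.5426, 0.0553, 0.044]
tool_rot: [0.001, 0.039, 0.999, 0.0]
contact_force: [0.8, 0.6, 0.9]
gripper_width: 1.003
grasp_force: 0.0
```

```bash
python3 - <<'E'
from h import *
for i in range(3):
    f=grab_frame('wrist'); s=state(); print(s['time'],s['tool_pos'].round(4),s['tool_rot'].round(4))
save(f,'w2')
E
```

```text
4.1333 [0.5426 0.0553 0.0439] [9.000e-04 3.940e-02 9.992e-01 0.000e+00]
4.1833 [0.5424 0.0553 0.0437] [7.000e-04 3.940e-02 9.992e-01 0.000e+00]
4.2333 [0.5423 0.0553 0.0435] [6.000e-04 3.940e-02 9.992e-01 0.000e+00]
```

View pics/w2.png

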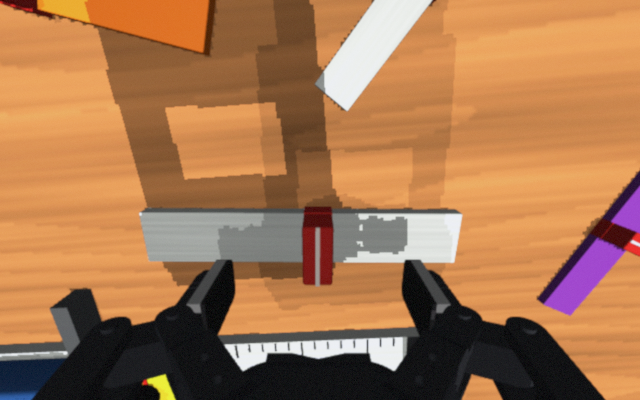

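The wrist view shows the clamp between the open fingers, its line at (318,255) against a finger midline of about 320. I'll lower a little and grip.

>>> {"op": "apply_moves", "data": {
  "series": [
    {"dx": -1,"dy": 0,"dz": 4,"turn": 0,"jaw": 0},
    {"dx": -2,"dy": 0,"dz": 8,"turn": 0,"jaw": 0},
    {"dx": -2,"dy": 0,"dz": 8,"turn": 0,"jaw": 0},
    {"dx": -2,"dy": 0,"dz": 8,"turn": 0,"jaw": 0.5},
    {"dx": -2,"dy": 0,"dz": 8,"turn": 0,"jaw": 0.6}
  ]
}}

```text
time: 4.65
tool_pos: [0.5437, 0.0551, 0.0346]
tool_rot: [-0.0, 0.039, 0.999, -0.0]
contact_force: [0.2, 0.3, 1.1]
gripper_width: 0.743
grasp_force: 0.0
```

>>> {"op": "apply_moves", "data": {
  "series": [
    {"dx": 0,"dy": 0,"dz": 0,"turn": 0,"jaw": 0.7},
    {"dx": 0,"dy": 0,"dz": 0,"turn": 0,"jaw": 0.8},
    {"dx": 0,"dy": 0,"dz": 0,"turn": 0,"jaw": 0.9},
    {"dx": 0,"dy": 0,"dz": 0,"turn": 0,"jaw": 1},
    {"dx": 0,"dy": 0,"dz": 0,"turn": 0,"jaw": 1}
  ]
}}

```text
time: 5.07
tool_pos: [0.5438, 0.0552, 0.035]
tool_rot: [0.0, 0.039, 0.999, 0.0]
contact_force: [-1.1, 0.0, -0.1]
gripper_width: 0.007
grasp_force: 0.0
```

```bash
python3 - <<'E'
from h import *
f=grab_frame('wrist'); g=grab_frame('side'); s=state(); print(s['time'],s['tool_pos'].round(4),s['gripper_width'],s['grasp_force'],s['contact_force'])
a=f['pixels'][150:350,200:480]; b=g['pixels'][140:260,230:398]
f['pixels']=np.hstack([cv2.resize(a,(392,280),interpolation=2),cv2.resize(b,(392,280),interpolation=2)]); save(f,'w3')
E
```

```text
5.1667 [0.5438 0.0552 0.035 ] 0.001121373197773959 0.0 [ 0.10667864  0.34420537 -0.72306868]
```

View pics/w3.png

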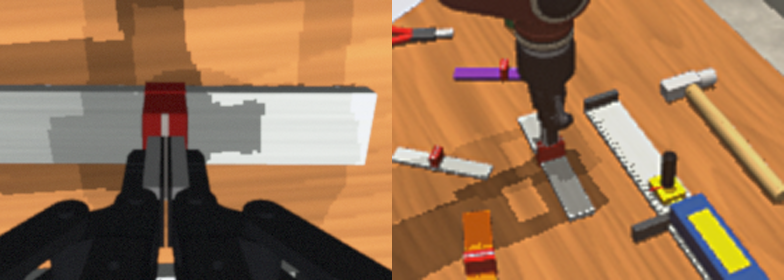

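```bash
python3 - <<'E'
from h import *
for n in('wrist','side','top'):
    f=grab_frame(n); print(n,'tcp',proj(f,[.5438,.0552,.035]).round(1),'tip',proj(f,[.5438,.0552,.016]).round(1),'tcp+60',proj(f,[.5438,.0552,.095]).round(1),'clamp top',proj(f,[.5445,.0551,.0365]).round(1))
    for t in('clamp_line','bar'):
        print(t,[(round(r['conf'],2),[int(v) for v in r['extent']]) for r in spotter.outline_of(f,t)][:4])
E
```

```text
wrist tcp [318.5 260.5] tip [318.4 245.1] tcp+60 [318.8 343.9] clamp top [318.4 263. ]
clamp_line [(0.71, [2, 2, 38, 11]), (0.71, [607, 221, 640, 254])]
bar [(0.77, [5, 1, 211, 49]), (0.68, [130, 209, 472, 267]), (0.66, [547, 190, 638, 321]), (0.57, [315, 1, 434, 108])]
side tcp [297.6 201.3] tip [297.8 205.5] tcp+60 [296.9 187.6] clamp top [297.8 201. ]
clamp_line [(0.71, [338, 205, 352, 228]), (0.42, [245, 203, 252, 214])]
bar [(0.8, [283, 190, 313, 235]), (0.76, [229, 202, 273, 217]), (0.75, [259, 230, 278, 292]), (0.56, [255, 169, 287, 174])]
top tcp [302.2 219.7] tip [302.5 220.8] tcp+60 [301.1 216. ] clamp top [302.2 219.4]
clamp_line [(0.69, [341, 180, 361, 188]), (0.63, [229, 212, 238, 219]), (0.48, [346, 273, 355, 285])]
bar [(0.9, [272, 218, 342, 233]), (0.73, [321, 262, 388, 293]), (0.64, [219, 194, 250, 240]), (0.31, [341, 178, 363, 189])]
```

The fingers shut above the clamp. The side and wrist views both put the closed tips at z of about 0.036, so they are about 19 mm less far forward than stated. I'll reopen, go lower and close gradually while watching width and force.

>>> {"op": "apply_moves", "data": {
  "series": [
    {"dx": 0,"dy": 0,"dz": 0,"turn": 0,"jaw": 0.4},
    {"dx": 0,"dy": 0,"dz": 0,"turn": 0,"jaw": 0.4},
    {"dx": 0,"dy": 0,"dz": 0,"turn": 0,"jaw": 0.4},
    {"dx": 0,"dy": 0,"dz": 5,"turn": 0,"jaw": 0.4},
    {"dx": 0,"dy": 0,"dz": 10,"turn": 0,"jaw": 0.4}
  ]
}}

```text
time: 6.03
tool_pos: [0.5441, 0.0551, 0.0249]
tool_rot: [0.0, 0.039, 0.999, -0.0]
contact_force: [-0.7, 0.3, -1.3]
gripper_width: 0.598
grasp_force: 0.0
```

>>> {"op": "apply_moves", "data": {
  "series": [
    {"dx": 0,"dy": 0,"dz": 2,"turn": 0,"jaw": 0.5},
    {"dx": 0,"dy": 0,"dz": 2,"turn": 0,"jaw": 0.6},
    {"dx": 0,"dy": 0,"dz": 2,"turn": 0,"jaw": 0.65},
    {"dx": 0,"dy": 0,"dz": 2,"turn": 0,"jaw": 0.65},
    {"dx": 0,"dy": 0,"dz": 2,"turn": 0,"jaw": 0.65}
  ]
}}

```text
time: 6.45
tool_pos: [0.544, 0.0551, 0.0231]
tool_rot: [0.0, 0.039, 0.999, 0.0]
contact_force: [0.2, 0.1, 0.5]
gripper_width: 0.351
grasp_force: 0.0
```

```bash
python3 - <<'E'
from h import *
f=grab_frame('wrist'); g=grab_frame('side'); s=state(); print(s['time'],s['tool_pos'].round(4),s['gripper_width'],s['grasp_force'],s['contact_force'])
a=f['pixels'][180:330,220:420]; b=g['pixels'][165:240,250:350]
f['pixels']=np.hstack([cv2.resize(a,(400,300),interpolation=2),cv2.resize(b,(400,300),interpolation=2)]); save(f,'w4')
E
```

```text
6.55 [0.544  0.0551 0.0231] 0.34785651207844187 0.0 [ 0.22747903  0.22251601 -0.89525085]
```

View pics/w4.png

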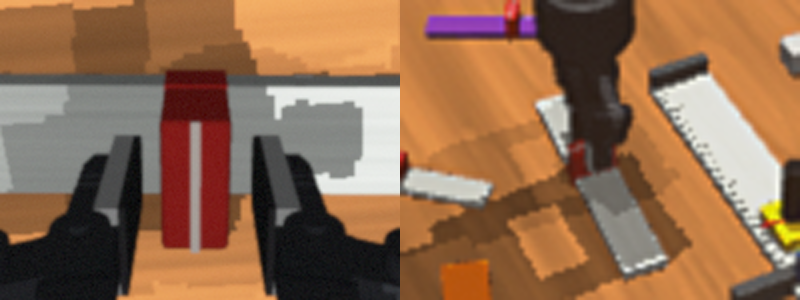

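The clamp now sits centred between the pads, line at full-frame (318,240–305), tips below the clamp's top. Closing.

>>> {"op": "apply_moves", "data": {
  "series": [
    {"dx": 0,"dy": 0,"dz": 0,"turn": 0,"jaw": 0.72},
    {"dx": 0,"dy": 0,"dz": 0,"turn": 0,"jaw": 0.78},
    {"dx": 0,"dy": 0,"dz": 0,"turn": 0,"jaw": 0.85},
    {"dx": 0,"dy": 0,"dz": 0,"turn": 0,"jaw": 0.9},
    {"dx": 0,"dy": 0,"dz": 0,"turn": 0,"jaw": 0.9}
  ]
}}

```text
time: 6.97
tool_pos: [0.5441, 0.055, 0.0234]
tool_rot: [0.0, 0.039, 0.999, -0.0]
contact_force: [-0.7, -1.0, 3.7]
gripper_width: 0.198
grasp_force: 60.2
```

>>> {"op": "apply_moves", "data": {
  "series": [
    {"dx": -5,"dy": -3,"dz": 0,"turn": -0.01,"jaw": 0.9},
    {"dx": -12,"dy": -8,"dz": 0,"turn": -0.025,"jaw": 0.9},
    {"dx": -20,"dy": -14,"dz": 0,"turn": -0.04,"jaw": 0.9},
    {"dx": -28,"dy": -20,"dz": 0,"turn": -0.055,"jaw": 0.9},
    {"dx": -36,"dy": -26,"dz": 0,"turn": -0.055,"jaw": 0.9}
  ]
}}

```text
time: 7.38
tool_pos: [0.5773, 0.0276, 0.0233]
tool_rot: [-0.001, 0.012, 1.0, 0.001]
contact_force: [-4.8, 4.2, 6.1]
gripper_width: 0.186
grasp_force: 60.7
```

>>> {"op": "apply_moves", "data": {
  "series": [
    {"dx": -7,"dy": -6,"dz": 0,"turn": 0,"jaw": 0.9},
    {"dx": -14,"dy": -12,"dz": 0,"turn": 0,"jaw": 0.9},
    {"dx": -20,"dy": -17,"dz": 0,"turn": 0,"jaw": 0.9},
    {"dx": -24,"dy": -20,"dz": 0,"turn": 0,"jaw": 0.9},
    {"dx": -24,"dy": -20,"dz": 0,"turn": 0,"jaw": 0.9}
  ]
}}

```text
time: 7.8
tool_pos: [0.6018, 0.006, 0.0233]
tool_rot: [0.0, 0.012, 1.0, 0.001]
contact_force: [-1.5, 1.1, 3.9]
gripper_width: 0.19
grasp_force: 60.4
```

```bash
python3 - <<'E'
from h import *
g=grab_frame('top'); f=grab_frame('wrist'); s=state(); print(s['time'],s['tool_pos'].round(4),s['tool_rot'].round(4),s['contact_force'].round(1))
np.savez('w5',**{k:f[k] for k in('pixels','mtx','camera_from_world')})
a=f['pixels'][170:330,120:500]
f['pixels']=cv2.resize(a,(798,336),interpolation=2); save(f,'w5')
E
```

```text
7.9 [0.6017 0.006  0.0233] [6.000e-04 1.190e-02 9.999e-01 1.000e-04] [0.3 0.7 3.7]
```

View pics/w5.png

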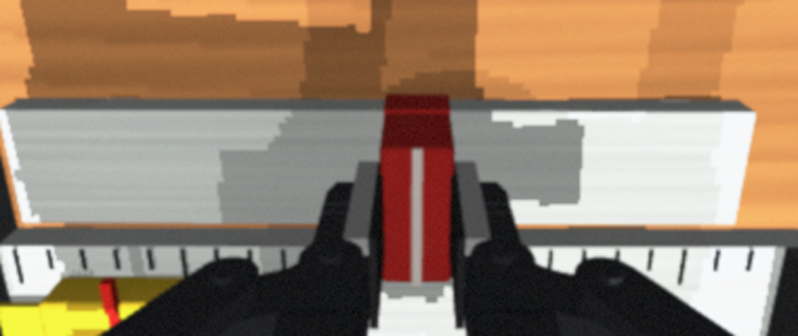

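The bar is nearly parallel to the rail: its far edge is at crop row 224 and the rail's top edge at 245, with a small orange gap to the stop at the left.

```bash
python3 - <<'E'
from h import *
f=dict(np.load('w5.npz')); C=lambda u,v:np.array((120+u/2.1,170+v/2.1))
for n,p in dict(barL=(22,224),barR=(738,224),nL=(5,110),nR=(755,111),railL=(5,245),railR=(770,246)).items(): print(n,at(f,C(*p),.01).round(4))
px=f['pixels'].astype(int).sum(2)/3
for c in (150,180,200,450,465): print(c,px[264:296,c].astype(int).tolist())
th=np.radians(88.56);u=np.array([np.cos(th),np.sin(th)]);v=np.array([-u[1],u[0]]);o=np.array([.652,-.1194])
for q in [(0,75,0),(0,75,22),(0,30,22),(0,30,0),(0,27,10),(100,27,10),(200,27,10)]:
    p=o+u*q[0]/1e3+v*q[1]/1e3; print(q,((proj(f,[*p,q[2]/1e3])-[120,170])*2.1).round(0))
E
```

```text
barL [ 0.6176 -0.1102  0.01  ]
barR [0.6228 0.0999 0.01  ]
nL [ 0.5816 -0.1067  0.01  ]
nR [0.587  0.0996 0.01  ]
railL [ 0.6246 -0.1168  0.01  ]
railR [0.6306 0.1105 0.01  ]
150 [176, 179, 184, 186, 181, 177, 175, 175, 174, 175, 175, 164, 148, 121, 91, 83, 79, 83, 79, 83, 85, 84, 100, 147, 171, 178, 175, 175, 178, 177, 182, 209]
180 [175, 177, 185, 182, 178, 175, 175, 175, 177, 178, 176, 165, 136, 113, 101, 84, 85, 85, 87, 83, 82, 85, 101, 136, 159, 169, 174, 175, 176, 176, 173, 175]
200 [177, 176, 179, 182, 179, 178, 173, 176, 177, 175, 175, 164, 137, 113, 100, 84, 83, 84, 87, 82, 83, 86, 103, 147, 175, 177, 179, 178, 177, 177, 174, 173]
450 [237, 238, 238, 239, 239, 238, 237, 234, 235, 234, 233, 234, 218, 174, 141, 104, 84, 83, 82, 81, 84, 82, 96, 166, 225, 238, 239, 239, 238, 238, 240, 240]
465 [247, 247, 248, 248, 248, 248, 248, 247, 247, 247, 247, 246, 234, 193, 158, 116, 89, 87, 83, 85, 86, 84, 99, 183, 237, 247, 248, 248, 248, 248, 248, 248]
(0, 75, 0) [-14.  83.]
(0, 75, 22) [-72. 112.]
(0, 30, 22) [-31. 263.]
(0, 30, 0) [ 18. 219.]
(0, 27, 10) [ -1. 246.]
(100, 27, 10) [335. 247.]
(200, 27, 10) [671. 247.]
```

>>> {"op": "apply_moves", "data": {
  "series": [
    {"dx": -3,"dy": 0,"dz": 0,"turn": 0,"jaw": 0.9},
    {"dx": -5,"dy": 0,"dz": 0,"turn": 0,"jaw": 0.9},
    {"dx": -6.5,"dy": 0,"dz": 0,"turn": 0,"jaw": 0.9},
    {"dx": -7,"dy": 0,"dz": 0,"turn": 0,"jaw": 0.9},
    {"dx": -7,"dy": 0,"dz": 0,"turn": 0,"jaw": 0.9}
  ]
}}

```text
time: 8.32
tool_pos: [0.6066, 0.0058, 0.0233]
tool_rot: [-0.002, 0.012, 1.0, -0.0]
contact_force: [-8.2, -0.0, 9.5]
gripper_width: 0.189
grasp_force: 61.1
```

>>> {"op": "apply_moves", "data": {
  "series": [
    {"dx": 0,"dy": -3,"dz": 0,"turn": 0,"jaw": 0.9},
    {"dx": 0,"dy": -5,"dz": 0,"turn": 0,"jaw": 0.9},
    {"dx": 0,"dy": -6.5,"dz": 0,"turn": 0,"jaw": 0.9},
    {"dx": 0,"dy": -7,"dz": 0,"turn": 0,"jaw": 0.9},
    {"dx": 0,"dy": -7,"dz": 0,"turn": 0,"jaw": 0.9}
  ]
}}

```text
time: 8.73
tool_pos: [0.6083, -0.0007, 0.0233]
tool_rot: [0.0, 0.012, 1.0, 0.001]
contact_force: [-1.4, 5.2, 5.5]
gripper_width: 0.19
grasp_force: 60.5
```

>>> {"op": "apply_moves", "data": {
  "series": [
    {"dx": -0.5,"dy": -1,"dz": 0,"turn": 0,"jaw": 0.9},
    {"dx": -1,"dy": -1.5,"dz": 0,"turn": 0,"jaw": 0.9},
    {"dx": -1,"dy": -2,"dz": 0,"turn": 0,"jaw": 0.9},
    {"dx": -1,"dy": -2,"dz": 0,"turn": 0,"jaw": 0.9},
    {"dx": -1,"dy": -2,"dz": 0,"turn": 0,"jaw": 0.9}
  ]
}}

```text
time: 9.15
tool_pos: [0.609, -0.0026, 0.0233]
tool_rot: [0.0, 0.012, 1.0, 0.001]
contact_force: [-1.9, 4.8, 6.1]
gripper_width: 0.19
grasp_force: 60.6
```

>>> {"op": "apply_moves", "data": {
  "series": [
    {"dx": -0.5,"dy": -0.5,"dz": 0,"turn": 0,"jaw": 0.9},
    {"dx": -1,"dy": -1,"dz": 0,"turn": 0,"jaw": 0.9},
    {"dx": -1,"dy": -1.5,"dz": 0,"turn": 0,"jaw": 0.9},
    {"dx": -1,"dy": -1.5,"dz": 0,"turn": 0,"jaw": 0.9},
    {"dx": -1,"dy": -1.5,"dz": 0,"turn": 0,"jaw": 0.9}
  ]
}}

```text
time: 9.57
tool_pos: [0.6091, -0.0028, 0.0233]
tool_rot: [-0.001, 0.012, 1.0, 0.002]
contact_force: [-4.3, 9.4, 9.1]
gripper_width: 0.189
grasp_force: 61.0
```

```bash
cat > gap.py <<'E'
from h import *
f=grab_frame('wrist'); s=state(); print(s['time'],s['tool_pos'].round(4),s['tool_rot'].round(4),s['contact_force'].round(1))
np.savez('w6',**{k:f[k] for k in('pixels','mtx','camera_from_world')})
px=f['pixels'].astype(int).sum(2)//3
for c in (150,180,200,440,460): print(c,px[268:294,c].tolist())
for r in (225,240,255,265): print(r,f['pixels'][r,100:150].astype(int).sum(1).__floordiv__(3).tolist())
E
python3 gap.py
```

```text
9.6167 [ 0.6091 -0.0028  0.0233] [-0.0012  0.0119  0.9999  0.0019] [-5.  10.2  8.6]
150 [180, 175, 176, 175, 175, 173, 175, 176, 158, 156, 176, 178, 175, 175, 176, 178, 177, 173, 174, 172, 172, 177, 176, 173, 175, 176]
180 [182, 177, 175, 178, 176, 175, 176, 178, 161, 160, 177, 178, 177, 176, 177, 178, 175, 174, 173, 172, 175, 172, 174, 144, 89, 65]
200 [181, 176, 176, 176, 175, 173, 176, 177, 154, 152, 173, 175, 172, 172, 173, 173, 171, 164, 156, 155, 154, 155, 155, 131, 88, 65]
440 [239, 239, 237, 235, 235, 235, 233, 234, 213, 214, 236, 239, 239, 240, 239, 240, 241, 242, 241, 239, 238, 237, 236, 236, 237, 238]
460 [247, 248, 247, 247, 247, 247, 247, 246, 228, 225, 223, 158, 117, 99, 94, 95, 92, 91, 95, 99, 120, 149, 166, 186, 206, 214]
225 [99, 67, 41, 33, 35, 31, 29, 33, 36, 33, 32, 36, 32, 35, 33, 33, 31, 44, 109, 216, 246, 247, 245, 229, 188, 181, 182, 182, 181, 181, 181, 181, 181, 181, 181, 183, 180, 181, 182, 182, 182, 180, 181, 183, 181, 182, 182, 181, 181, 182]
240 [111, 111, 110, 111, 91, 57, 35, 31, 35, 34, 32, 36, 30, 36, 34, 32, 32, 34, 33, 31, 38, 81, 198, 243, 230, 190, 184, 183, 183, 184, 183, 183, 183, 183, 182, 182, 182, 182, 183, 183, 184, 180, 181, 182, 182, 181, 182, 183, 182, 182]
255 [110, 109, 112, 111, 112, 110, 112, 107, 85, 45, 33, 34, 33, 31, 33, 34, 32, 33, 28, 30, 35, 34, 37, 29, 48, 127, 218, 237, 213, 181, 176, 179, 179, 179, 179, 180, 180, 181, 179, 179, 178, 178, 180, 177, 179, 180, 180, 179, 180, 181]
265 [111, 110, 110, 112, 111, 110, 113, 111, 109, 109, 93, 61, 34, 34, 33, 35, 34, 34, 32, 36, 33, 33, 30, 32, 35, 35, 40, 103, 211, 244, 229, 185, 175, 176, 176, 177, 176, 178, 175, 175, 177, 176, 175, 178, 179, 177, 174, 176, 177, 176]
```

Both contacts show: no gap along the rail or at the stop, with about 5 N lateral and 10 N end force. I'll unload, release and rise.

>>> {"op": "apply_moves", "data": {
  "series": [
    {"dx": 0.3,"dy": 0.7,"dz": 0,"turn": 0,"jaw": 0.9},
    {"dx": 0.3,"dy": 0.7,"dz": 0,"turn": 0,"jaw": 0.8},
    {"dx": 0.3,"dy": 0.7,"dz": 0,"turn": 0,"jaw": 0.7},
    {"dx": 0.3,"dy": 0.7,"dz": 0,"turn": 0,"jaw": 0.6},
    {"dx": 0.3,"dy": 0.7,"dz": 0,"turn": 0,"jaw": 0.5}
  ]
}}

```text
time: 10.03
tool_pos: [0.6092, -0.0047, 0.0221]
tool_rot: [-0.0, 0.012, 1.0, -0.001]
contact_force: [-0.2, -0.4, 0.3]
gripper_width: 0.499
grasp_force: 0.0
```

>>> {"op": "apply_moves", "data": {
  "series": [
    {"dx": 0,"dy": 0,"dz": 0,"turn": 0,"jaw": 0.4},
    {"dx": 0,"dy": 0,"dz": 0,"turn": 0,"jaw": 0.4},
    {"dx": 0,"dy": 0,"dz": -20,"turn": 0,"jaw": 0.4},
    {"dx": 0,"dy": 0,"dz": -50,"turn": 0,"jaw": 0.4},
    {"dx": 0,"dy": 0,"dz": -85,"turn": 0,"jaw": 0.4}
  ]
}}

```text
time: 10.45
tool_pos: [0.6076, -0.0042, 0.106]
tool_rot: [-0.003, 0.012, 1.0, 0.0]
contact_force: [1.2, -0.3, 1.0]
gripper_width: 0.605
grasp_force: 0.0
```

>>> {"op": "apply_moves", "data": {
  "series": [
    {"dx": 0,"dy": 0,"dz": -20,"turn": 0,"jaw": 0.4},
    {"dx": 0,"dy": 0,"dz": -20,"turn": 0,"jaw": 0.4},
    {"dx": 0,"dy": 0,"dz": -20,"turn": 0,"jaw": 0.4}
  ]
}}

```text
time: 10.7
tool_pos: [0.6109, -0.0046, 0.1298]
tool_rot: [0.002, 0.012, 1.0, -0.0]
contact_force: [-0.1, 0.1, -0.3]
gripper_width: 0.602
grasp_force: 0.0
```

```bash
cat > look.py <<'E'
from fit import *
import sys
f=grab_frame('wrist'); s=state(); print(s['time'],s['tool_pos'].round(4),s['tool_rot'].round(4),s['contact_force'].round(1))
np.savez(sys.argv[1],**{k:f[k] for k in('pixels','mtx','camera_from_world')})
save(f,sys.argv[1])
for t in('clamp_line','knob_grip','bar'): print(t,[(round(r['conf'],2),[int(v) for v in r['extent']]) for r in spotter.outline_of(f,t)][:3])
E
python3 look.py w7
```

```text
10.75 [ 0.6095 -0.0044  0.1277] [ 0.000e+00  1.200e-02  9.999e-01 -1.000e-04] [ 0.5  0.2 -1.1]
clamp_line [(0.93, [593, 119, 640, 152]), (0.6, [312, 171, 332, 226])]
knob_grip [(0.65, [200, 221, 265, 289])]
bar [(0.79, [400, 2, 434, 19]), (0.77, [549, 68, 639, 202]), (0.74, [196, 173, 423, 224])]
```

View pics/w7.png

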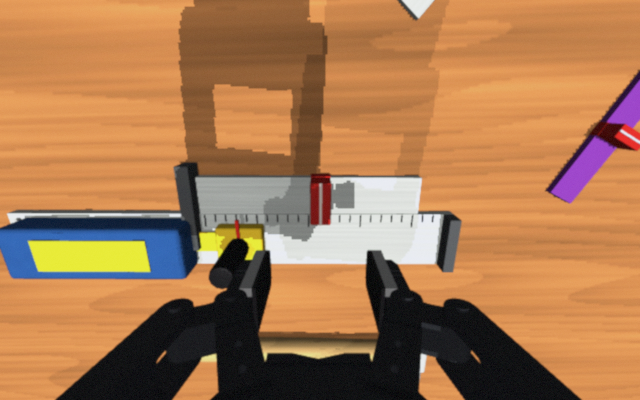

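The picture shows the bar flush along the rail at row ~218 and against the stop at (195,180–250). The knob's top is at (222,275) and the pointer at (237,222). Next, move over the knob.

>>> {"op": "apply_moves", "data": {
  "series": [
    {"dx": -11,"dy": -18,"dz": 0,"turn": 0,"jaw": 0.4},
    {"dx": -22,"dy": -36,"dz": 0,"turn": 0,"jaw": 0.4},
    {"dx": -34,"dy": -55,"dz": 0,"turn": 0,"jaw": 0.4},
    {"dx": -42,"dy": -68,"dz": 0,"turn": 0,"jaw": 0.4},
    {"dx": -45,"dy": -74,"dz": 0,"turn": 0,"jaw": 0.4}
  ]
}}

```text
time: 11.32
tool_pos: [0.653, -0.0808, 0.1264]
tool_rot: [-0.001, 0.013, 1.0, 0.0]
contact_force: [-0.0, 0.0, -0.7]
gripper_width: 0.598
grasp_force: 0.0
```

>>> {"op": "apply_moves", "data": {
  "series": [
    {"dx": 0,"dy": 0,"dz": 0,"turn": 0,"jaw": 0.4},
    {"dx": 0,"dy": 0,"dz": 0,"turn": 0,"jaw": 0.4},
    {"dx": 0,"dy": 0,"dz": 0,"turn": 0,"jaw": 0.4}
  ]
}}

```text
time: 11.57
tool_pos: [0.6523, -0.0784, 0.1274]
tool_rot: [-0.001, 0.012, 1.0, 0.0]
contact_force: [0.4, 0.5, 0.1]
gripper_width: 0.602
grasp_force: 0.0
```

```bash
python3 look.py w8; python3 - <<'E'
from h import *
f=dict(np.load('w8.npz')); p=f['pixels'].astype(int)
for z in(.0,.026,.08): print(z,proj(f,[.653,-.0794,z]).round(1))
m=((p[...,0]>170)&(p[...,1]<60)&(p[...,2]<60)).astype('uint8')
n,l,st,c=cv2.connectedComponentsWithStats(m)
print([(st[i].tolist(),c[i].round(1).tolist()) for i in range(1,n) if st[i,4]>15])
E
```

```text
11.6167 [ 0.6523 -0.0783  0.1276] [-4.000e-04  1.150e-02  9.999e-01  2.000e-04] [-0.4 -0.7  0.1]
clamp_line [(0.78, [393, 127, 425, 176])]
knob_grip [(0.74, [65, 114, 557, 237]), (0.62, [268, 174, 342, 240])]
bar [(0.95, [272, 128, 514, 178]), (0.55, [268, 176, 341, 242])]
0.0 [317.1 195.9]
0.026 [317.  204.3]
0.08 [316.8 228.2]
[([399, 132, 12, 45, 355], [404.2, 153.8]), ([412, 132, 11, 45, 271], [417.1, 154.1])]
```

>>> {"op": "apply_moves", "data": {
  "series": [
    {"dx": 0,"dy": -1,"dz": 18,"turn": 0,"jaw": 0.4},
    {"dx": 0,"dy": -1,"dz": 36,"turn": 0,"jaw": 0.4},
    {"dx": 0,"dy": -1,"dz": 54,"turn": 0,"jaw": 0.4},
    {"dx": 0,"dy": -1,"dz": 68,"turn": 0,"jaw": 0.4},
    {"dx": 0,"dy": -1,"dz": 73,"turn": 0,"jaw": 0.4}
  ]
}}

```text
time: 12.18
tool_pos: [0.651, -0.0795, 0.0519]
tool_rot: [-0.002, 0.012, 1.0, 0.001]
contact_force: [-0.7, 0.1, 0.0]
gripper_width: 0.598
grasp_force: 0.0
```

>>> {"op": "apply_moves", "data": {
  "series": [
    {"dx": 0,"dy": 0,"dz": 0,"turn": 0,"jaw": 0.4},
    {"dx": 0,"dy": 0,"dz": 0,"turn": 0,"jaw": 0.5},
    {"dx": 0,"dy": 0,"dz": 0,"turn": 0,"jaw": 0.6},
    {"dx": 0,"dy": 0,"dz": 0,"turn": 0,"jaw": 0.65},
    {"dx": 0,"dy": 0,"dz": 0,"turn": 0,"jaw": 0.7}
  ]
}}

```text
time: 12.6
tool_pos: [0.6536, -0.0804, 0.0562]
tool_rot: [0.001, 0.012, 1.0, -0.0]
contact_force: [-0.3, 0.1, -0.0]
gripper_width: 0.3
grasp_force: 0.0
```

>>> {"op": "apply_moves", "data": {
  "series": [
    {"dx": 0,"dy": 0,"dz": 0,"turn": 0,"jaw": 0.75},
    {"dx": 0,"dy": 0,"dz": 0,"turn": 0,"jaw": 0.8},
    {"dx": 0,"dy": 0,"dz": 0,"turn": 0,"jaw": 0.85},
    {"dx": 0,"dy": 0,"dz": 0,"turn": 0,"jaw": 0.9},
    {"dx": 0,"dy": 0,"dz": 0,"turn": 0,"jaw": 0.9}
  ]
}}

```text
time: 13.02
tool_pos: [0.6533, -0.0803, 0.0559]
tool_rot: [0.001, 0.012, 1.0, -0.0]
contact_force: [-2.7, 1.6, 5.2]
gripper_width: 0.211
grasp_force: 58.5
```

>>> {"op": "apply_moves", "data": {
  "series": [
    {"dx": 0,"dy": 3,"dz": 0,"turn": 0,"jaw": 0.9},
    {"dx": 0,"dy": 8,"dz": 0,"turn": 0,"jaw": 0.9},
    {"dx": 0,"dy": 14,"dz": 0,"turn": 0,"jaw": 0.9},
    {"dx": 0,"dy": 20,"dz": 0,"turn": 0,"jaw": 0.9},
    {"dx": 0,"dy": 26,"dz": 0,"turn": 0,"jaw": 0.9}
  ]
}}

```text
time: 13.43
tool_pos: [0.654, -0.0553, 0.0559]
tool_rot: [0.001, 0.012, 1.0, -0.001]
contact_force: [-1.2, -3.4, 5.2]
gripper_width: 0.209
grasp_force: 58.9
```

>>> {"op": "apply_moves", "data": {
  "series": [
    {"dx": 0,"dy": 6,"dz": 0,"turn": 0,"jaw": 0.9},
    {"dx": 0,"dy": 12,"dz": 0,"turn": 0,"jaw": 0.9},
    {"dx": 0,"dy": 18,"dz": 0,"turn": 0,"jaw": 0.9},
    {"dx": 0,"dy": 24,"dz": 0,"turn": 0,"jaw": 0.9},
    {"dx": 0,"dy": 28,"dz": 0,"turn": 0,"jaw": 0.9}
  ]
}}

```text
time: 13.85
tool_pos: [0.6547, -0.0275, 0.0559]
tool_rot: [0.001, 0.012, 1.0, -0.002]
contact_force: [-1.5, -5.4, 5.6]
gripper_width: 0.211
grasp_force: 58.9
```

>>> {"op": "apply_moves", "data": {
  "series": [
    {"dx": 0,"dy": 6,"dz": 0,"turn": 0,"jaw": 0.9},
    {"dx": 0,"dy": 12,"dz": 0,"turn": 0,"jaw": 0.9},
    {"dx": 0,"dy": 17,"dz": 0,"turn": 0,"jaw": 0.9},
    {"dx": 0,"dy": 20,"dz": 0,"turn": 0,"jaw": 0.9},
    {"dx": 0,"dy": 20,"dz": 0,"turn": 0,"jaw": 0.9}
  ]
}}

```text
time: 14.27
tool_pos: [0.6553, -0.0077, 0.0559]
tool_rot: [0.001, 0.012, 1.0, -0.002]
contact_force: [-0.5, -6.5, 4.3]
gripper_width: 0.211
grasp_force: 58.9
```

```bash
python3 - <<'E'
from h import *
f=grab_frame('wrist'); s=state(); print(s['time'],s['tool_pos'].round(4),s['tool_rot'].round(4),s['contact_force'].round(1),s['gripper_width'])
np.savez('w9',**{k:f[k] for k in('pixels','mtx','camera_from_world')})
th=np.radians(88.56);u=np.array([np.cos(th),np.sin(th)]);v=np.array([-u[1],u[0]]);o=np.array([.652,-.1194])
for q in [(115.8,45,36.5),(115.8,26,26),(0,75,22)]:
    p=o+u*q[0]/1e3+v*q[1]/1e3; print(q,proj(f,[*p,q[2]/1e3]).round(1))
a=f['pixels'][120:270,220:420]; f['pixels']=cv2.resize(a,(800,600),interpolation=2); save(f,'w9')
E
```

```text
14.3167 [ 0.6552 -0.0079  0.0559] [ 7.000e-04  1.180e-02  9.999e-01 -1.800e-03] [-0.6 -5.4  4.5] 0.2079146442310044
(115.8, 45, 36.5) [325.7 172.3]
(115.8, 26, 26) [325.1 198.8]
(0, 75, 22) [127. 116.]
```

View pics/w9.png

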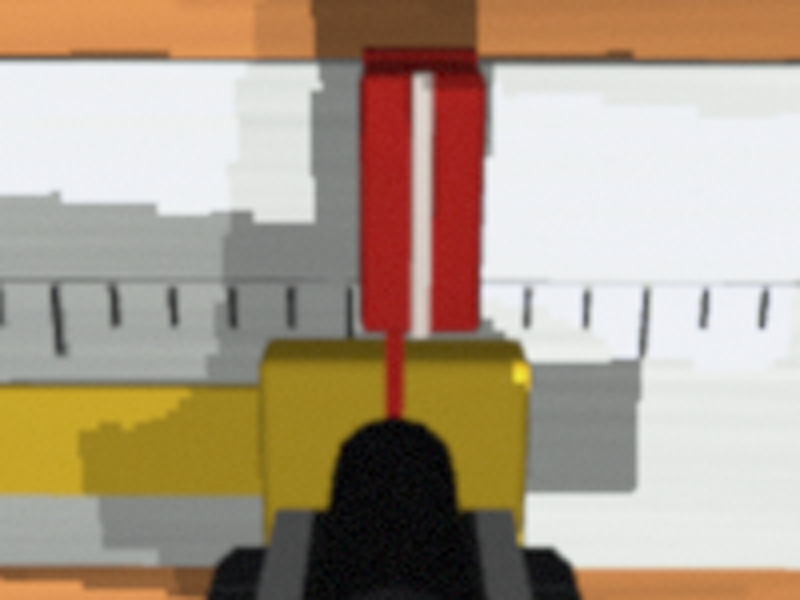

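The picture shows the pointer at full-frame column 318.5 and the clamp line at 325.4, so the pointer is about 2 mm short.

```bash
cat > ptr.py <<'E'
from h import *
import sys
f=dict(np.load(sys.argv[1]+'.npz')); p=f['pixels'].astype(int)
th=np.radians(88.56);u=np.array([np.cos(th),np.sin(th)]);o=np.array([.652,-.1194])
def gx(uv,z): return 1000*(at(f,uv,z)[:2]-o)@u
red=lambda q:np.clip(q[:,0]-1.2*np.maximum(q[:,1],q[:,2])-20,0,None)
for r in range(160,206,6):   # white line: minimum saturation inside clamp
    row=p[r]; c0=range(312,338); w=np.clip(row[c0,1]-90,0,None).astype(float)
    cols=np.array(c0); rd=cols[(row[c0,0]>110)&(row[c0,1]<60)]
    if len(rd)<8: continue
    k=(cols>rd.min())&(cols<rd.max())
    if w[k].sum()>0: c=(w[k]*cols[k]).sum()/w[k].sum(); print('line',r,round(c,2),round(gx((c,r),.0365),2))
for r in range(205,224,3):
    q=p[r,306:336]; w=np.clip(q[:,0]-q[:,1]*1.6-q[:,2]-10,0,None).astype(float)
    if w.sum()>0: c=306+(w*np.arange(30)).sum()/w.sum(); print('ptr',r,round(c,2),round(gx((c,r),.026),2))
E
python3 ptr.py w9
```

```text
line 160 325.02 115.33
line 166 325.02 115.37
line 172 325.0 115.39
line 178 325.0 115.41
line 184 324.98 115.44
line 190 324.93 115.44
line 196 324.76 115.37
line 202 324.64 115.34
ptr 205 318.11 111.48
ptr 208 318.31 111.61
ptr 211 318.19 111.55
ptr 214 318.18 111.54
ptr 217 318.17 111.53
ptr 220 318.14 111.52
ptr 223 318.08 111.48
```

Ticks are 10 mm apart, so the pointer needs 3.9 mm more.

>>> {"op": "apply_moves", "data": {
  "series": [
    {"dx": 0,"dy": 1.5,"dz": 0,"turn": 0,"jaw": 0.9},
    {"dx": 0,"dy": 3,"dz": 0,"turn": 0,"jaw": 0.9},
    {"dx": 0,"dy": 3.9,"dz": 0,"turn": 0,"jaw": 0.9},
    {"dx": 0,"dy": 3.9,"dz": 0,"turn": 0,"jaw": 0.9}
  ]
}}

```text
time: 14.65
tool_pos: [0.6554, -0.0043, 0.0559]
tool_rot: [0.001, 0.012, 1.0, -0.002]
contact_force: [-1.3, -6.8, 6.3]
gripper_width: 0.21
grasp_force: 58.9
```

```bash
sed -i 's/^for t in/if len(sys.argv)>2:\n  for t in/' look.py; python3 look.py w10; python3 ptr.py w10
```

```text
14.7 [ 0.6554 -0.0043  0.0559] [ 8.000e-04  1.190e-02  9.999e-01 -1.900e-03] [-0.8 -7.2  5.7]
line 160 319.01 115.35
line 166 319.02 115.37
line 172 319.01 115.37
line 178 319.02 115.38
line 184 319.0 115.38
line 190 319.0 115.38
line 196 318.98 115.38
line 202 319.01 115.41
ptr 205 317.6 114.53
ptr 208 318.14 114.88
ptr 211 318.23 114.94
ptr 214 318.14 114.88
ptr 217 318.21 114.93
ptr 220 318.16 114.9
ptr 223 318.06 114.84
```

>>> {"op": "apply_moves", "data": {
  "series": [
    {"dx": 0,"dy": 0.5,"dz": 0,"turn": 0,"jaw": 0.9},
    {"dx": 0,"dy": 0.5,"dz": 0,"turn": 0,"jaw": 0.9},
    {"dx": 0,"dy": 0.5,"dz": 0,"turn": 0,"jaw": 0.9},
    {"dx": 0,"dy": 0.5,"dz": 0,"turn": 0,"jaw": 0.9},
    {"dx": 0,"dy": 0.5,"dz": 0,"turn": 0,"jaw": 0.9}
  ]
}}

```text
time: 15.12
tool_pos: [0.6554, -0.004, 0.0559]
tool_rot: [0.001, 0.012, 1.0, -0.002]
contact_force: [-0.6, -6.7, 6.1]
gripper_width: 0.211
grasp_force: 58.9
```

```bash
python3 look.py w11; python3 ptr.py w11 | sed -n '3,5p;10,13p'
```

```text
15.1667 [ 0.6554 -0.0039  0.0559] [ 8.000e-04  1.190e-02  9.999e-01 -1.900e-03] [-1.6 -6.3  5.5]
line 172 318.21 115.28
line 178 318.14 115.24
line 184 318.15 115.25
ptr 208 318.23 115.3
ptr 211 318.16 115.25
ptr 214 318.13 115.24
ptr 217 318.15 115.25
```

>>> {"op": "apply_moves", "data": {
  "series": [
    {"dx": 0,"dy": 0,"dz": 0,"turn": 0,"jaw": 0.9},
    {"dx": 0,"dy": 0,"dz": 0,"turn": 0,"jaw": 0.9},
    {"dx": 0,"dy": 0,"dz": 0,"turn": 0,"jaw": 0.9},
    {"dx": 0,"dy": 0,"dz": 0,"turn": 0,"jaw": 0.9},
    {"dx": 0,"dy": 0,"dz": 0,"turn": 0,"jaw": 0.9}
  ]
}}

```text
time: 15.58
tool_pos: [0.6554, -0.0039, 0.0559]
tool_rot: [0.001, 0.012, 1.0, -0.002]
contact_force: [-2.2, -7.4, 5.0]
gripper_width: 0.208
grasp_force: 58.9
```

>>> {"op": "apply_moves", "data": {
  "series": [
    {"dx": 0,"dy": 0,"dz": 0,"turn": 0,"jaw": 0.9},
    {"dx": 0,"dy": 0,"dz": 0,"turn": 0,"jaw": 0.9},
    {"dx": 0,"dy": 0,"dz": 0,"turn": 0,"jaw": 0.9},
    {"dx": 0,"dy": 0,"dz": 0,"turn": 0,"jaw": 0.9},
    {"dx": 0,"dy": 0,"dz": 0,"turn": 0,"jaw": 0.9}
  ]
}}

```text
time: 16.0
tool_pos: [0.6554, -0.0039, 0.0559]
tool_rot: [0.001, 0.012, 1.0, -0.002]
contact_force: [-1.6, -6.9, 5.0]
gripper_width: 0.212
grasp_force: 58.9
```

>>> {"op": "apply_moves", "data": {
  "series": [
    {"dx": 0,"dy": 0,"dz": 0,"turn": 0,"jaw": 0.9},
    {"dx": 0,"dy": 0,"dz": 0,"turn": 0,"jaw": 0.9},
    {"dx": 0,"dy": 0,"dz": 0,"turn": 0,"jaw": 0.9},
    {"dx": 0,"dy": 0,"dz": 0,"turn": 0,"jaw": 0.9},
    {"dx": 0,"dy": 0,"dz": 0,"turn": 0,"jaw": 0.9}
  ]
}}

```text
time: 16.42
tool_pos: [0.6553, -0.004, 0.0559]
tool_rot: [0.001, 0.012, 1.0, -0.002]
contact_force: [-1.3, -6.0, 4.1]
gripper_width: 0.213
grasp_force: 58.9
```

>>> {"op": "apply_moves", "data": {
  "series": [
    {"dx": 0,"dy": 0,"dz": 0,"turn": 0,"jaw": 0.9},
    {"dx": 0,"dy": 0,"dz": 0,"turn": 0,"jaw": 0.9},
    {"dx": 0,"dy": 0,"dz": 0,"turn": 0,"jaw": 0.9},
    {"dx": 0,"dy": 0,"dz": 0,"turn": 0,"jaw": 0.9},
    {"dx": 0,"dy": 0,"dz": 0,"turn": 0,"jaw": 0.9}
  ]
}}

```text
time: 16.83
tool_pos: [0.6554, -0.0039, 0.0559]
tool_rot: [0.001, 0.012, 1.0, -0.002]
contact_force: [-1.0, -6.6, 5.3]
gripper_width: 0.213
grasp_force: 58.9
```

>>> {"op": "apply_moves", "data": {
  "series": [
    {"dx": 0,"dy": 0,"dz": 0,"turn": 0,"jaw": 0.9},
    {"dx": 0,"dy": 0,"dz": 0,"turn": 0,"jaw": 0.9},
    {"dx": 0,"dy": 0,"dz": 0,"turn": 0,"jaw": 0.9},
    {"dx": 0,"dy": 0,"dz": 0,"turn": 0,"jaw": 0.9},
    {"dx": 0,"dy": 0,"dz": 0,"turn": 0,"jaw": 0.9}
  ]
}}

```text
time: 17.25
tool_pos: [0.6554, -0.0039, 0.0559]
tool_rot: [0.001, 0.012, 1.0, -0.002]
contact_force: [-1.0, -6.0, 4.5]
gripper_width: 0.209
grasp_force: 58.9
```

>>> {"op": "apply_moves", "data": {
  "series": [
    {"dx": 0,"dy": 0,"dz": 0,"turn": 0,"jaw": 0.9},
    {"dx": 0,"dy": 0,"dz": 0,"turn": 0,"jaw": 0.9},
    {"dx": 0,"dy": 0,"dz": 0,"turn": 0,"jaw": 0.9},
    {"dx": 0,"dy": 0,"dz": 0,"turn": 0,"jaw": 0.9},
    {"dx": 0,"dy": 0,"dz": 0,"turn": 0,"jaw": 0.9}
  ]
}}

```text
time: 17.67
tool_pos: [0.6554, -0.0039, 0.0559]
tool_rot: [0.001, 0.012, 1.0, -0.002]
contact_force: [-1.3, -6.0, 4.7]
gripper_width: 0.21
grasp_force: 58.9
```

```bash
python3 look.py w12; python3 ptr.py w12 | sed -n '3,5p;10,13p'
```

```text
17.7167 [ 0.6554 -0.0039  0.0559] [ 7.000e-04  1.200e-02  9.999e-01 -1.900e-03] [-0.4 -5.9  6. ]
line 172 318.19 115.27
line 178 318.15 115.25
line 184 318.15 115.26
ptr 208 318.17 115.26
ptr 211 318.19 115.28
ptr 214 318.2 115.28
ptr 217 318.24 115.31
```

Aligned to within 0.1 mm and held 2.5 s. Next, guide it home slowly.

>>> {"op": "apply_moves", "data": {
  "series": [
    {"dx": 0,"dy": -3,"dz": 0,"turn": 0,"jaw": 0.9},
    {"dx": 0,"dy": -8,"dz": 0,"turn": 0,"jaw": 0.9},
    {"dx": 0,"dy": -13,"dz": 0,"turn": 0,"jaw": 0.9},
    {"dx": 0,"dy": -18,"dz": 0,"turn": 0,"jaw": 0.9},
    {"dx": 0,"dy": -23,"dz": 0,"turn": 0,"jaw": 0.9}
  ]
}}

```text
time: 18.13
tool_pos: [0.6548, -0.0267, 0.0559]
tool_rot: [0.001, 0.012, 1.0, -0.002]
contact_force: [-1.2, -4.6, 4.2]
gripper_width: 0.21
grasp_force: 58.9
```

>>> {"op": "apply_moves", "data": {
  "series": [
    {"dx": 0,"dy": -5,"dz": 0,"turn": 0,"jaw": 0.9},
    {"dx": 0,"dy": -10,"dz": 0,"turn": 0,"jaw": 0.9},
    {"dx": 0,"dy": -15,"dz": 0,"turn": 0,"jaw": 0.9},
    {"dx": 0,"dy": -20,"dz": 0,"turn": 0,"jaw": 0.9},
    {"dx": 0,"dy": -25,"dz": 0,"turn": 0,"jaw": 0.9}
  ]
}}

```text
time: 18.55
tool_pos: [0.6541, -0.0513, 0.0559]
tool_rot: [0.001, 0.012, 1.0, -0.001]
contact_force: [-1.8, -3.7, 5.4]
gripper_width: 0.209
grasp_force: 58.9
```

>>> {"op": "apply_moves", "data": {
  "series": [
    {"dx": 0,"dy": -5,"dz": 0,"turn": 0,"jaw": 0.9},
    {"dx": 0,"dy": -10,"dz": 0,"turn": 0,"jaw": 0.9},
    {"dx": 0,"dy": -15,"dz": 0,"turn": 0,"jaw": 0.9},
    {"dx": 0,"dy": -19,"dz": 0,"turn": 0,"jaw": 0.9},
    {"dx": 0,"dy": -22,"dz": 0,"turn": 0,"jaw": 0.9}
  ]
}}

```text
time: 18.97
tool_pos: [0.6535, -0.0731, 0.0559]
tool_rot: [0.001, 0.012, 1.0, -0.001]
contact_force: [-1.4, -2.2, 4.7]
gripper_width: 0.21
grasp_force: 58.9
```

>>> {"op": "apply_moves", "data": {
  "series": [
    {"dx": 0,"dy": -2,"dz": 0,"turn": 0,"jaw": 0.9},
    {"dx": 0,"dy": -4,"dz": 0,"turn": 0,"jaw": 0.9},
    {"dx": 0,"dy": -5.5,"dz": 0,"turn": 0,"jaw": 0.9},
    {"dx": 0,"dy": -6.5,"dz": 0,"turn": 0,"jaw": 0.9},
    {"dx": 0,"dy": -6.5,"dz": 0,"turn": 0,"jaw": 0.9}
  ]
}}

```text
time: 19.38
tool_pos: [0.6534, -0.0793, 0.0559]
tool_rot: [0.001, 0.012, 1.0, -0.001]
contact_force: [-1.6, -1.6, 6.0]
gripper_width: 0.211
grasp_force: 58.9
```

>>> {"op": "apply_moves", "data": {
  "series": [
    {"dx": 0,"dy": -0.7,"dz": 0,"turn": 0,"jaw": 0.9},
    {"dx": 0,"dy": -1.4,"dz": 0,"turn": 0,"jaw": 0.9},
    {"dx": 0,"dy": -2,"dz": 0,"turn": 0,"jaw": 0.9},
    {"dx": 0,"dy": -2,"dz": 0,"turn": 0,"jaw": 0.9},
    {"dx": 0,"dy": -2,"dz": 0,"turn": 0,"jaw": 0.9}
  ]
}}

```text
time: 19.8
tool_pos: [0.6534, -0.0803, 0.0559]
tool_rot: [0.001, 0.012, 1.0, -0.0]
contact_force: [-1.3, -0.1, 5.7]
gripper_width: 0.214
grasp_force: 59.0
```

>>> {"op": "apply_moves", "data": {
  "series": [
    {"dx": 0,"dy": -0.5,"dz": 0,"turn": 0,"jaw": 0.9},
    {"dx": 0,"dy": -1,"dz": 0,"turn": 0,"jaw": 0.9},
    {"dx": 0,"dy": -1,"dz": 0,"turn": 0,"jaw": 0.9},
    {"dx": 0,"dy": -1,"dz": 0,"turn": 0,"jaw": 0.9}
  ]
}}

```text
time: 20.13
tool_pos: [0.6533, -0.0803, 0.0559]
tool_rot: [0.001, 0.012, 1.0, 0.001]
contact_force: [-1.4, 2.7, 6.1]
gripper_width: 0.208
grasp_force: 59.1
```

Home stop felt: position unchanged while the force reversed. Release and rise.

>>> {"op": "apply_moves", "data": {
  "series": [
    {"dx": 0,"dy": 0,"dz": 0,"turn": 0,"jaw": 0.75},
    {"dx": 0,"dy": 0,"dz": 0,"turn": 0,"jaw": 0.65},
    {"dx": 0,"dy": 0,"dz": 0,"turn": 0,"jaw": 0.5},
    {"dx": 0,"dy": 0,"dz": 0,"turn": 0,"jaw": 0.4},
    {"dx": 0,"dy": 0,"dz": 0,"turn": 0,"jaw": 0.4}
  ]
}}

```text
time: 20.55
tool_pos: [0.6525, -0.0813, 0.0544]
tool_rot: [-0.0, 0.012, 1.0, 0.0]
contact_force: [0.8, -0.4, -0.2]
gripper_width: 0.601
grasp_force: 0.0
```

>>> {"op": "apply_moves", "data": {
  "series": [
    {"dx": 0,"dy": 0,"dz": -10,"turn": 0,"jaw": 0.4},
    {"dx": 0,"dy": 0,"dz": -25,"turn": 0,"jaw": 0.4},
    {"dx": 0,"dy": 0,"dz": -45,"turn": 0,"jaw": 0.4},
    {"dx": 0,"dy": 0,"dz": -65,"turn": 0,"jaw": 0.4},
    {"dx": 0,"dy": 0,"dz": -85,"turn": 0,"jaw": 0.4}
  ]
}}

```text
time: 20.97
tool_pos: [0.6533, -0.0815, 0.1428]
tool_rot: [0.001, 0.012, 1.0, -0.0]
contact_force: [-0.6, -0.5, 0.2]
gripper_width: 0.6
grasp_force: 0.0
```

>>> {"op": "apply_moves", "data": {
  "series": [
    {"dx": 20,"dy": 20,"dz": -30,"turn": 0,"jaw": 0.4},
    {"dx": 40,"dy": 40,"dz": -40,"turn": 0,"jaw": 0.4},
    {"dx": 45,"dy": 50,"dz": -40,"turn": 0,"jaw": 0.4},
    {"dx": 45,"dy": 50,"dz": -40,"turn": 0,"jaw": 0.4},
    {"dx": 45,"dy": 50,"dz": -40,"turn": 0,"jaw": 0.4}
  ]
}}

```text
time: 21.38
tool_pos: [0.609, -0.0301, 0.1801]
tool_rot: [0.0, 0.011, 1.0, -0.0]
contact_force: [0.9, -0.5, -0.9]
gripper_width: 0.602
grasp_force: 0.0
```

```bash
python3 look.py w13; python3 - <<'E'
from h import *
f=dict(np.load('w13.npz')); p=f['pixels'].astype(int); px=p.sum(2)//3
th=np.radians(88.56);u=np.array([np.cos(th),np.sin(th)]);v=np.array([-u[1],u[0]]);o=np.array([.652,-.1194])
P=lambda q:proj(f,[*(o+u*q[0]/1e3+v*q[1]/1e3),q[2]/1e3])
for x in(15,60,160,200): c,r=P((x,27,10)).round().astype(int); print('rail',x,px[r-6:r+7,c].tolist())
for y in(32,45,58): c,r=P((0,y,10)).round().astype(int); print('end',y,p[r,c-8:c+8].tolist())
def C(m,z):
    n,l,st,c=cv2.connectedComponentsWithStats(m.astype('uint8'))
    for i in range(1,n):
        if st[i,4]>12:
            w=at(f,c[i],z)[:2]-o; print(st[i].tolist(),(1000*w@u).round(1),(1000*w@v).round(1))
print('red'); C((p[...,0]>100)&(p[...,1]<60)&(p[...,2]<60),.03)
E
```

```text
21.4333 [ 0.609  -0.0306  0.1793] [-4.000e-04  1.180e-02  9.999e-01 -2.000e-04] [ 0.6 -0.4 -0. ]
rail 15 [162, 163, 158, 157, 158, 161, 152, 130, 121, 111, 100, 99, 103]
rail 60 [121, 121, 119, 122, 123, 116, 115, 124, 124, 124, 122, 122, 119]
rail 160 [222, 223, 219, 218, 216, 195, 198, 219, 223, 224, 223, 224, 224]
rail 200 [233, 233, 232, 232, 230, 217, 220, 231, 234, 232, 232, 232, 232]
end 32 [[61, 63, 65], [59, 63, 63], [61, 61, 64], [61, 62, 63], [49, 52, 53], [31, 33, 33], [24, 23, 22], [39, 39, 40], [92, 93, 93], [139, 143, 140], [157, 160, 156], [159, 161, 158], [158, 162, 158], [159, 162, 160], [158, 161, 158], [157, 161, 156]]
end 45 [[61, 62, 65], [63, 63, 65], [62, 63, 64], [52, 53, 55], [36, 36, 37], [29, 29, 30], [30, 32, 32], [78, 78, 79], [132, 134, 133], [159, 162, 158], [162, 166, 161], [160, 164, 161], [163, 167, 162], [162, 167, 164], [161, 166, 162], [162, 167, 162]]
end 58 [[65, 65, 67], [60, 62, 63], [65, 66, 69], [53, 56, 56], [33, 35, 37], [22, 24, 27], [34, 35, 36], [91, 92, 91], [137, 140, 138], [158, 162, 159], [160, 162, 160], [161, 164, 162], [161, 164, 160], [160, 164, 159], [163, 165, 161], [159, 163, 159]]
red
[596, 124, 21, 14, 75] 369.3 105.1
[591, 129, 21, 16, 124] 366.0 98.2
[336, 165, 14, 1, 14] 112.7 70.1
[340, 166, 12, 4, 19] 117.3 67.5
[336, 172, 8, 35, 220] 110.6 45.2
[347, 172, 6, 35, 182] 120.9 44.9
[271, 205, 4, 15, 32] 39.9 20.6
```

The bar is flush at the rail and the stop. The pointer is back at 39.9 mm (home is 40), and the gripper is clear.

```bash
python3 -c "
from plant import ticket
print(ticket.job_done())"
```

```text
the job is handed in; nothing more can be done
None
```

The job is handed in: the bar is seated against the stop and rail, the clamp reads about 115.3 mm from the bar's end (slide travel about 75 mm, held 2.5 s), and the slide was guided home by hand without snapping back; the hammer, pliers, cup and bottle were not re-imaged at the end, but the arm did not go near them.

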